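# Weigh a batch of yarn tension balls

### The job

Lift the brass check weight out of the balance's weighing bowl and stand it upright in the middle of the wooden pad. Then pour all seven ceramic balls from the metal beaker into the bowl, set the emptied beaker back upright on the bench top, and finally press the balance's round key fully down once everything is in place. Leave the empty spare beaker and the yarn spool where they are, standing.

Things in the scene. Friction and masses are not known exactly. Their poses are not given: they have to be found in the camera images.
- weight: brass check weight, 250 g, turned: a cylinder 34 mm in diameter and 36 mm tall, then a 14 mm neck, then a grip knob 22 mm in diameter from 49 to 60 mm; 60 mm tall in all. Stands in the weighing bowl at the start. Origin at the centre of its underside, z up
- pad: fixed square wooden pad on the bench, 90 x 90 mm and 14 mm thick, on which the check weight is kept; origin at the centre of its underside (on the bench), z up, top face at z = 14 mm
- beaker: open metal beaker holding the seven balls, 120 g empty, 75 mm tall, straight-sided, 64 mm outer diameter, wall 3.5 mm, floor 4 mm thick, no handle or spout (about 230 g with the balls; hold it firmly near half height, or it may pivot between the fingers); origin at the centre of its underside, z up along its axis through the mouth
- beaker_rim (a point): centre of the beaker's mouth, 75 mm above its origin along its axis
- bowl_in (a point): centre of the inner floor of the steel weighing bowl, which is fixed on the balance: 92 mm across at the foot, 154 mm at the rim, wall 3 mm; the rim is 41 mm above this point, this point 60 mm above the bench. Axes as the balance's
- balance: fixed bench balance, a white box 260 mm deep (its x) x 200 mm wide (its y) x 50 mm tall, key side towards the robot; origin at the centre of its underside on the bench, x pointing away from its key side, z up. The bowl's axis is at x = +40 mm, y = 0; the key at x = -95 mm, y = -60 mm
- key_top (a point): centre of the top face of the balance's round key, 30 mm in diameter, in a grey 46 mm collar, on the balance's near right corner, 68 mm above the bench; moves down with the key
- key (a joint): how far the key is pressed: 0 up, 0.006 m fully down; sprung, needs about 5 N, springs back
- spare: empty spare beaker, same make as the other one, standing on the bench; to be left alone. Origin at the centre of its underside
- spool: small flanged yarn spool, 68 mm in diameter and 85 mm tall, black ends and white yarn, standing on the bench; to be left alone. Origin at the centre of its underside
- ball0_center (a point): centre of a white ceramic ball, 20 mm in diameter, 16 g; in the beaker at the start
- ball1_center (a point): centre of a white ceramic ball, 20 mm in diameter, 16 g; in the beaker at the start
- ball2_center (a point): centre of a white ceramic ball, 20 mm in diameter, 16 g; in the beaker at the start
- ball3_center (a point): centre of a white ceramic ball, 20 mm in diameter, 16 g; in the beaker at the start
- ball4_center (a point): centre of a white ceramic ball, 20 mm in diameter, 16 g; in the beaker at the start
- ball5_center (a point): centre of a white ceramic ball, 20 mm in diameter, 16 g; in the beaker at the start
- ball6_center (a point): centre of a white ceramic ball, 20 mm in diameter, 16 g; in the beaker at the start
Not all that is in view belongs to the job. Of the things like the weight, leave any that is red; of the rest the smaller one is meant.

How it is judged:
On the way, in this order (a step that is already met when the one before it is completed fails the run):
1. the check weight stands upright on the wooden pad, let go (horizontal distance between weight and pad below 0.03 m and angle between weight's own z axis and vertical below 0.1 rad and z of weight in the frame of pad between 0.01 and 0.018 m and contact force between the fingers and weight below 0.1 N), for 0.2 s.
2. the beaker is tipped, mouth over the bowl (angle between beaker's own z axis and vertical above 0.9 rad and horizontal distance between beaker_rim and bowl_in below 0.12 m and z of beaker_rim in the frame of bowl_in above 0.03 m), for 0.05 s.
3. all seven balls lie in the bowl (horizontal distance between each of ball0_center, ball1_center, ball2_center, ball3_center, ball4_center, ball5_center, ball6_center and bowl_in below 0.072 m and z of ball0_center in the frame of bowl_in between 0 and 0.042 m and z of ball1_center in the frame of bowl_in between 0 and 0.042 m and z of ball2_center in the frame of bowl_in between 0 and 0.042 m and z of ball3_center in the frame of bowl_in between 0 and 0.042 m and z of ball4_center in the frame of bowl_in between 0 and 0.042 m and z of ball5_center in the frame of bowl_in between 0 and 0.042 m and z of ball6_center in the frame of bowl_in between 0 and 0.042 m), for 0.2 s.
4. the emptied beaker stands upright on the bench, let go (height (world z) of beaker below 0.005 m and angle between beaker's own z axis and vertical below 0.1 rad and contact force between each of the arm, the fingers and beaker below 0.1 N and linear speed of beaker below 0.03 m/s), for 0.2 s.
5. the balance's key is pressed down (value of joint key above 0.0045 m), for 0.05 s.
At the end, for the whole second after the job is handed in: Check weight upright (0.1 rad) on the pad, centres within 30 mm; all seven balls inside the bowl, below its rim; beaker upright (0.1 rad) on the bench top, at rest; all let go; key then pressed at least 4.5 mm; spare beaker and spool standing within 30 mm of their places (all of step 1 and all of step 3 and all of step 4); the robot touches nothing.
It fails at once if the spare beaker is pushed away (30 mm) or tipped (distance of spare from where it was at the start of the episode above 0.03 m or angle between spare's own z axis and vertical above 0.3 rad).
It fails at once if the yarn spool is pushed away (30 mm) or tipped (distance of spool from where it was at the start of the episode above 0.03 m or angle between spool's own z axis and vertical above 0.3 rad).
It also fails if it takes over 72 s, if anything falls off the work surface, if the arm or the gripper's body presses on something with over 40 N, if the wrist force passes 120 N, or if a joint passes its speed limit or range.

### The arm

A 7-joint arm with a two-finger parallel gripper is mounted at the origin on the work surface. World frame = base frame: x ahead of the robot, y to its left, z up, the work surface at z = 0. Lengths are in m, angles in rad, forces in N, time in s.
With the tool pointing down it reaches from about 0.4 to 0.9 m from the base axis. Payload 5.5 kg.
Tool frame: the origin (TCP) lies where the fingers leave the gripper's body, on its centre line; the fingertips stand 73 mm ahead of it and the grasp point (between the pads) lies 54 mm ahead of it (r.finger_overhang is the distance from the TCP to the fingertips, in m); z points along the fingers, y is the line along which they close (so a half turn about z gives the same grasp; the last joint's range is limited). The gripper opens to 85 mm and grips with 20 to 120 N. Pads are 22 mm wide; open, the fingers measure 114 mm over their backs; the gripper's body (76 mm by 85 mm) begins 54 mm behind the grasp point. The pads swing forward as they close: fully open they stand 13 mm farther back than shut.
Start: joints at [1.462, 0.501, -0.427, 1.55, 0.221, 1.138, -0.21], TCP at [0.236, -0.606, 0.304] pointing down, gripper open.
Joint ranges: [-2.88, 2.88], [-0.31, 2.03], [-1.54, 1.56], [0.2, 2.42], [-1.41, 4.55], [0.19, 2.02], [-2.57, 2.57]. Speed limits (rad/s): [2.57, 2.57, 3.14, 3.14, 3.14, 3.14, 3.14].

### API

Orientations are given as a unit quaternion [x, y, z, w].
In Python, from workcell import get_obs, grab_frame, camera_params, job_done, r gives the robot as it stands.
- The arm moves only by the tool send_rows, never from a script. Its argument "moves" is a list of rows, each a list of 3 entries, a list of its own where there are three numbers: the shift along the tool's x, y, z as a fraction of full scale, then the turn, a rotation vector about the tool's x, y, z as a fraction of full scale, then the opening, from -1 (shut) to 1 (fully open). A call has 1 to 12 rows; each row shifts and turns the commanded pose from where the row before left it, along the tool's axes as they then stand; what a row does not reach is not made up. Full scale, the value 1, is 150 mm for a shift and 120 degrees for a turn. A row lasts 1/8 s, in which the tool goes at most 62.5 mm and 10.7 degrees, less where a joint would pass 70% of its speed; a pose out of reach is approached as far as the arm can. A call with a number of a shift or a turn outside -1 to 1 is refused whole. A call with a gripper value outside its range is refused whole. The fingers move at their own pace and stop on an object; "force" is the grip in N (left out, the last holds). Time passes only in rows, so rows that do not move let the fingers close. It gives the time, the measured TCP pose, the force, the opening and the grip force at its end, in the units of the state.
- get_obs(): the state, without advancing time (a new reading comes with each control period).
- grab_frame(name): name is "scene" or "top"; returns the picture (400x640x3 uint8, red, green, blue); there is no depth.
- camera_params(name): a dict with "fx", "fy", "cx", "cy" (pixels), "extrinsics" (4x4, takes a point from camera to world coordinates). Camera axes: x right, y down, z forward; pixel columns grow to the right and rows downward; lengths in m; the calibration is good to about 2 mm. A picture is of the moment at which its call begins. camera_params takes no time and is no camera call.
- job_done(): hands the job in; it is judged then, once.
The state is a dict: "clock": time; "joint_pos": joint angles; "joint_vel": joint speeds; "effort": joint torques, N m; "eef_pos": TCP position; "tcp_rot": TCP orientation; "ft_force": force on the tool from outside, world axes, zero at the start; "torque": the same for the moment, N m; "gripper_width": opening from 0.0 (shut) to 1.0 (fully open); "grip_force": force on a finger pad.
Only numpy, scipy, OpenCV 4.12 (cv2) and the standard library are available. Lean on these libraries where they do the work, as an engineer would, in place of code of your own. Each camera call takes 0.05 s, during which the arm holds its last target. There are 200 camera calls.

## Working session

There is one attempt and no reset: what is moved stays moved. The work goes in short steps, Python scripts to look and compute and a tool call to move; the robot and the scene stay as the last step left them, time stands still between calls to the robot, and variables do not carry over. Pictures are saved under pics/ and viewed, at most 10 in all, crops included, and the job is handed in when it is done.

Besides the shell and the picture viewer there is one more tool, called after ">>>" as name(argument=value, ...) on one line, values as JSON. send_rows: Moves the arm, as the interface text tells. Its arguments: {"type":"object","properties":{"moves":{"type":"array","items":{"type":"array"}},"force":{"type":"number"}},"required":["moves"]}

```bash
mkdir -p pics
python3 - <<'E'
from workcell import *
import cv2,numpy as np
np.set_printoptions(precision=4,suppress=True)
for n in("scene","top"):
    cv2.imwrite(f"pics/{n}0.png",cv2.cvtColor(grab_frame(n),cv2.COLOR_RGB2BGR)); p=camera_params(n); print(n,p)
print(get_obs())
E
ls
```

```text
scene {'fx': 426.88248985242075, 'fy': 426.88248985242075, 'cx': 317.47316532029396, 'cy': 201.6805243528217, 'extrinsics': array([[-0.2779,  0.5747, -0.7697,  1.3606],
       [ 0.9605,  0.1759, -0.2154,  0.2272],
       [ 0.0116, -0.7992, -0.6009,  0.7366],
       [ 0.    ,  0.    ,  0.    ,  1.    ]])}
top {'fx': 494.93924865137996, 'fy': 494.93924865137996, 'cx': 317.74882982340307, 'cy': 196.6061482184444, 'extrinsics': array([[-0.0002, -0.9977,  0.0677,  0.4169],
       [-0.9999,  0.0011,  0.0137, -0.0055],
       [-0.0137, -0.0676, -0.9976,  1.1469],
       [ 0.    ,  0.    ,  0.    ,  1.    ]])}
{'clock': 0.1, 'joint_pos': array([ 1.4622,  0.5018, -0.4268,  1.5513,  0.2208,  1.1383, -0.2103]), 'joint_vel': array([-0.0002, -0.0037, -0.0002, -0.0031,  0.0012, -0.0013,  0.    ]), 'effort': array([ -0.0112, -57.0811,  -5.8387, -28.1746,   0.0105,   0.0055,
         0.    ]), 'eef_pos': array([ 0.2359, -0.6051,  0.303 ]), 'tcp_rot': array([ 0.9828,  0.1848, -0.0001, -0.0009]), 'ft_force': array([-1.0337, -0.4566, -0.701 ]), 'torque': array([-0.0414,  0.063 ,  0.0084]), 'grip_force': 0.0, 'gripper_width': 1.0006117144078999}
pics
```

View pics/scene0.png

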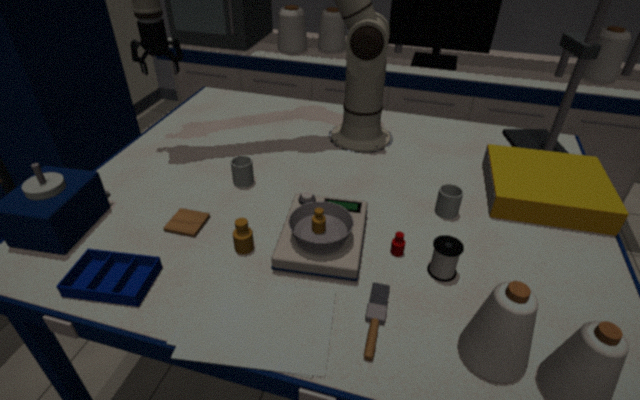

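View pics/top0.png

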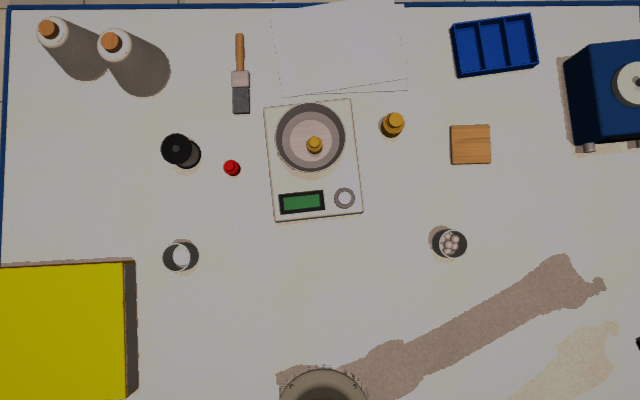

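The scene shows what could be taken for the weight: brass in the bowl (top 314,145), a larger brass one on the bench (393,124), and a small red one (232,168). I choose the smaller brass one, in the bowl. The beaker with balls is at top (450,243), the pad (471,144), the key (344,198), the spare (180,256) and the spool (178,150). Next is a close crop to check.

```bash
cat > h.py <<'E'
from workcell import *
import cv2,numpy as np
from scipy.spatial.transform import Rotation as R
np.set_printoptions(precision=4,suppress=True)
def w(n,u,v,z):
    p=camera_params(n);E=p["extrinsics"]
    d=E[:3,:3]@[(u-p["cx"])/p["fx"],(v-p["cy"])/p["fy"],1];o=E[:3,3]
    return o+d*(z-o[2])/d[2]
def px(n,X):
    p=camera_params(n);E=p["extrinsics"];c=E[:3,:3].T@(np.array(X)-E[:3,3])
    return np.array([p["fx"]*c[0]/c[2]+p["cx"],p["fy"]*c[1]/c[2]+p["cy"]])
E
python3 - <<'E'
from h import *
im=cv2.imread("pics/top0.png"); s=cv2.imread("pics/scene0.png")
def crop(i,u,v,a,b,k):
    return cv2.resize(i[v:v+b,u:u+a],None,fx=k,fy=k,interpolation=cv2.INTER_CUBIC)
A=crop(im,260,95,100,75,4) ; B=crop(im,425,210,50,75,4); C=crop(im,440,110,50,75,4)
D=crop(s,270,180,100,75,4); F=crop(s,220,145,50,75,4); G=crop(im,325,165,50,75,4)
o=np.vstack([np.hstack([A,B,C]),np.hstack([D,F,G])])
cv2.imwrite("pics/crop1.png",np.clip(o*1.6,0,255).astype('uint8'))
for nm,u,v,z in[("weight",314,145,.12),("bowlrim",310,137,.101),("key",344,198,.068),("pad",471,144,.014),("bk",450,242,.075),("bigw",393,124,.07),("spare",180,256,.07),("spool",177,149,.085),("red",232,168,.05)]:print(nm,w("top",u,v,z))
for u,v in[(264,107),(349,98),(362,213),(274,220)]: print(w("top",u,v,.05))
print(w("scene",319,214,.12),w("scene",319,213,.12))
E
```

```text
weight [0.5949 0.0164 0.12  ]
bowlrim [0.6154 0.0253 0.101 ]
key [ 0.4869 -0.0481  0.068 ]
pad [ 0.6146 -0.3427  0.014 ]
bk [ 0.3914 -0.2751  0.075 ]
bigw [ 0.6497 -0.1562  0.07  ]
spare [0.3609 0.3084 0.07  ]
spool [0.5929 0.3149 0.085 ]
red [0.5556 0.2012 0.05  ]
[0.6937 0.1305 0.05  ]
[ 0.7135 -0.0609  0.05  ]
[ 0.4548 -0.0885  0.05  ]
[0.4394 0.1065 0.05  ]
[0.6153 0.0227 0.12  ] [0.6117 0.0216 0.12  ]
```

View pics/crop1.png

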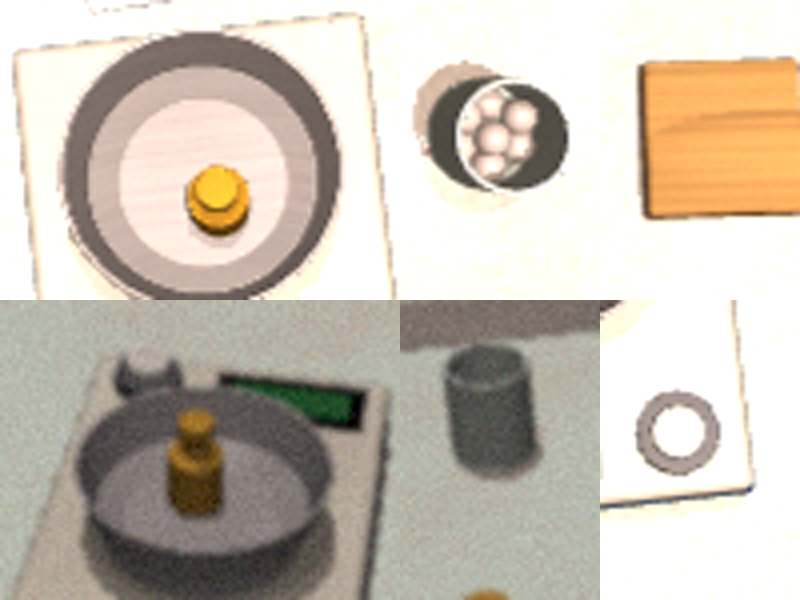

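The crop shows the smaller brass weight in the bowl: knob (314,141.5) and bowl centre (310.6,136.6). The beaker mouth is at (453.3,243.8), the pad centre at (471,144.3) and the key at (344.7,198). Now I'll refine these points and check an arm model, for planning the side grasp.

```bash
cat >> h.py <<'E'
def rz(a):
    M=np.eye(4);M[:3,:3]=R.from_euler('z',a).as_matrix();return M
def fk(q,off=0,L=0.,yaw=0):
    # xArm7 (modified DH)
    P=[(0,0,.267),(0,-np.pi/2,0),(0,np.pi/2,.293),(.0525,np.pi/2,0),(.0775,np.pi/2,.3425),(0,np.pi/2,0),(.076,-np.pi/2,.097)]
    T=rz(yaw)
    for (a,al,d),t in zip(P,q):
        M=np.eye(4);M[:3,:3]=R.from_euler('x',al).as_matrix();M[0,3]=a
        D=rz(t);D[2,3]=d; T=T@M@D
    D=np.eye(4);D[2,3]=L
    return T@D
E
python3 - <<'E'
from h import *
print([a for a in dir(r) if a[0]!='_'])
o=get_obs();T=fk(o["joint_pos"]);print(T)
print(R.from_quat(o["tcp_rot"]).as_matrix(),o["eef_pos"],np.hypot(*o["eef_pos"][:2]),np.hypot(*T[:2,3]))
print("angle",np.arctan2(o["eef_pos"][1],o["eef_pos"][0])-np.arctan2(T[1,3],T[0,3]))
for nm,u,v,z in[("weight",314,141.5,.12),("bowlrim",310.6,136.6,.101),("key",344.7,198,.068),("pad",471,144.3,.014),("bk",453.3,243.8,.075)]:print(nm,w("top",u,v,z))
print("scene weight",w("scene",319,210.5,.12),"bk",w("scene",242,161,.075),"pad",w("scene",187.5,222,.014))
E
```

```text
['IKError', 'finger_overhang']
[[ 0.3702  0.9288 -0.0186  0.2569]
 [ 0.9281 -0.3706 -0.0353  0.5304]
 [-0.0396 -0.0042 -0.9992  0.3125]
 [ 0.      0.      0.      1.    ]]
[[ 0.9317  0.3633 -0.0006]
 [ 0.3633 -0.9317  0.0017]
 [ 0.0001 -0.0018 -1.    ]] [ 0.2359 -0.6051  0.303 ] 0.6495021228093185 0.5893031844899638
angle -2.3188689057210103
weight [0.6023 0.0164 0.12  ]
bowlrim [0.6163 0.024  0.101 ]
key [ 0.4869 -0.0496  0.068 ]
pad [ 0.6139 -0.3427  0.014 ]
bk [ 0.3876 -0.2821  0.075 ]
scene weight [0.6027 0.0191 0.12  ] bk [ 0.3868 -0.2778  0.075 ] pad [ 0.6208 -0.3347  0.014 ]
```

>>> send_rows(moves=[[[0, 0, 0], [0, 0, 0.0885], 0.1], [[0, 0, 0], [0, 0, 0.0885], 0.1], [[0.2036, -0.3458, 0], [0, 0, 0], 0.1], [[0.2036, -0.3458, 0], [0, 0, 0], 0.1], [[0.2036, -0.3458, 0], [0, 0, 0], 0.1], [[0.2036, -0.3458, 0], [0, 0, 0], 0.1], [[0.2036, -0.3458, 0], [0, 0, 0], 0.1], [[0.2036, -0.3458, 0], [0, 0, 0], 0.1], [[0.2036, -0.3458, 0], [0, 0, 0], 0.1], [[0.2036, -0.3458, 0], [0, 0, 0], 0.1], [[0.2036, -0.3458, 0], [0, 0, 0], 0.1], [[0.2036, -0.3458, 0], [0, 0, 0], 0.1]], force=40)

```text
clock: 1.6
eef_pos: [0.5415, -0.085, 0.3038]
tcp_rot: [1.0, 0.0, -0.0, 0.0]
ft_force: [1.3, -0.5, 0.5]
gripper_width: 0.555
grip_force: 0.0
```

>>> send_rows(moves=[[[0.2033, -0.342, 0], [0, 0, 0], 0.1], [[0.2033, -0.342, 0], [0, 0, 0], 0.1], [[0, 0, 0.23], [0, 0, 0], 0.1], [[0, 0, 0.23], [0, 0, 0], 0.1], [[0, 0, 0.15], [0, 0, 0], 0.1], [[0, 0, 0], [0, 0, 0], 0.1]])

```text
clock: 2.35
eef_pos: [0.6002, 0.016, 0.2101]
tcp_rot: [1.0, 0.001, -0.002, -0.0]
ft_force: [-0.9, -0.4, 0.1]
gripper_width: 0.555
grip_force: 0.0
```

Run:
```python
from h import *
a=cv2.cvtColor(grab_frame("scene"),4); b=cv2.cvtColor(grab_frame("top"),4)
f=lambda i,u,v:cv2.resize(i[v:v+110,u:u+80],None,fx=5,fy=5,interpolation=2)
cv2.imwrite("pics/g1.png",np.clip(np.hstack([f(a,278,130),f(b,275,85)])*1.6,0,255).astype('uint8'))
o=get_obs();print(o["eef_pos"],o["clock"],o["joint_pos"])
```

```text
[0.6021 0.0163 0.2128] 2.45 [ 0.3732  0.5556 -0.5942  1.7489  0.3709  0.951  -1.9396]
```

View pics/g1.png

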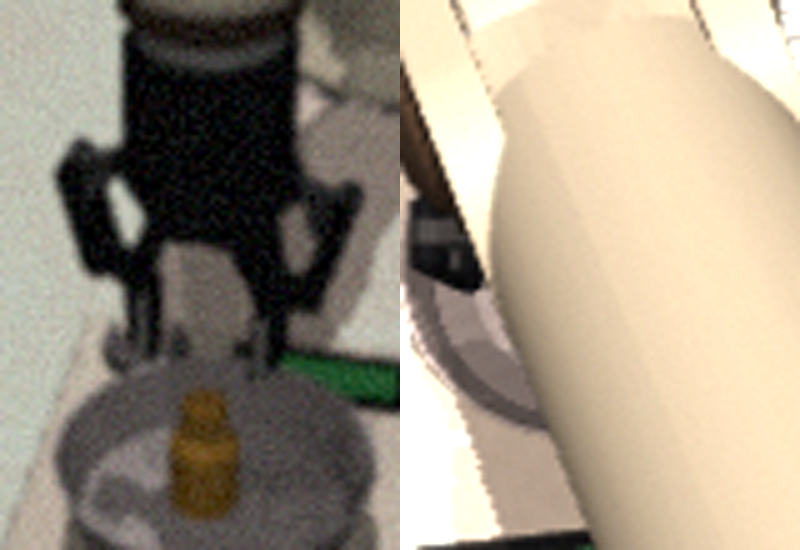

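The fingers straddle the knob (crop 205,405), centred between them. Next I lower and close.

>>> send_rows(moves=[[[0, 0, 0.155], [0, 0, 0], 0.1], [[0, 0, 0.155], [0, 0, 0], 0.1], [[0, 0, 0], [0, 0, 0], 0.1], [[0, 0, 0], [0, 0, 0], -1], [[0, 0, 0], [0, 0, 0], -1], [[0, 0, 0], [0, 0, 0], -1], [[0, 0, 0], [0, 0, 0], -1], [[0, 0, 0], [0, 0, 0], -1], [[0, 0, 0], [0, 0, 0], -1]])

```text
clock: 3.58
eef_pos: [0.605, 0.017, 0.1706]
tcp_rot: [1.0, 0.001, 0.004, -0.0]
ft_force: [-0.7, 0.0, 13.0]
gripper_width: 0.234
grip_force: 52.9
```

>>> send_rows(moves=[[[0, 0, -0.1], [0, 0, 0], -1], [[0, 0, -0.25], [0, 0, 0], -1], [[0, 0, -0.35], [0, 0, 0], -1], [[0.011, 0.34, 0], [0, 0, 0], -1], [[0.011, 0.34, 0], [0, 0, 0], -1], [[0.011, 0.34, 0], [0, 0, 0], -1], [[0.011, 0.34, 0], [0, 0, 0], -1], [[0.011, 0.34, 0], [0, 0, 0], -1], [[0.011, 0.34, 0], [0, 0, 0], -1], [[0.011, 0.34, 0], [0, 0, 0], -1], [[0, 0, 0.1], [0, 0, 0], -1], [[0, 0, 0], [0, 0, 0], -1]])

```text
clock: 5.08
eef_pos: [0.6126, -0.3404, 0.2547]
tcp_rot: [1.0, 0.0, -0.001, -0.001]
ft_force: [-0.4, 1.2, -2.7]
gripper_width: 0.24
grip_force: 51.0
```

>>> send_rows(moves=[[[0, 0, 0], [0, 0, 0], -1], [[0, 0, 0], [0, 0, 0], -1]])

```text
clock: 5.32
eef_pos: [0.6146, -0.3394, 0.257]
tcp_rot: [1.0, 0.002, 0.001, 0.0]
ft_force: [0.4, -0.1, -2.0]
gripper_width: 0.236
grip_force: 51.0
```

Run:
```python
from h import *
a=cv2.cvtColor(grab_frame("scene"),4)
cv2.imwrite("pics/g2.png",np.clip(cv2.resize(a[120:270,120:320],None,fx=4,fy=4,interpolation=2)*1.6,0,255).astype('uint8'))
o=get_obs();print(o["eef_pos"],o["clock"],o["joint_pos"],o["gripper_width"],o["ft_force"])
```

```text
[ 0.6145 -0.3396  0.2569] 5.375 [ 0.8094  0.6581 -0.5287  1.4441  0.3476  1.132  -1.3437] 0.2327855277521855 [-0.3056 -0.7254 -1.9027]
```

View pics/g2.png

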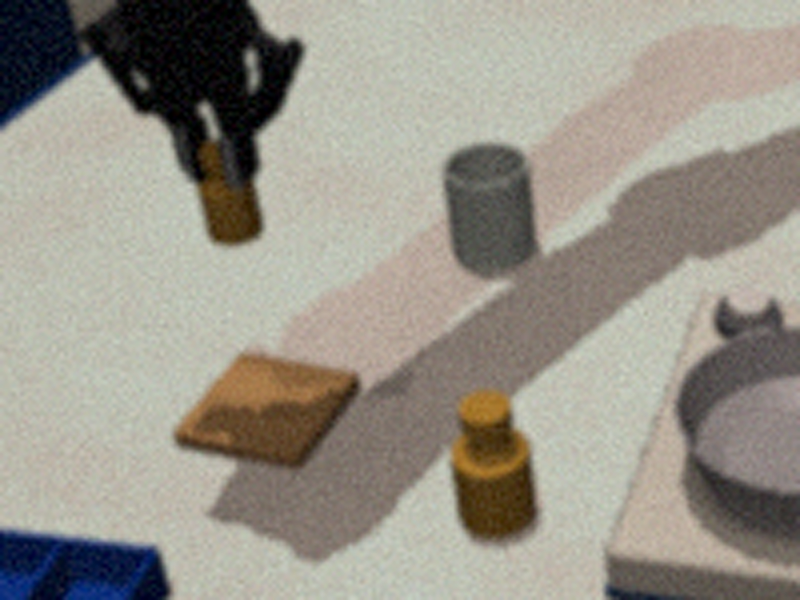

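The weight hangs upright in the grip (crop 235,190), the bowl is empty and the pad is free. Lowering.

>>> send_rows(moves=[[[0, 0, 0.3], [0, 0, 0], -1], [[0, 0, 0.3], [0, 0, 0], -1], [[0, 0, 0.15], [0, 0, 0], -1], [[0, 0, 0.08], [0, 0, 0], -1], [[0, 0, 0.04], [0, 0, 0], -1], [[0, 0, 0], [0, 0, 0], -1], [[0, 0, 0], [0, 0, 0], -1]])

```text
clock: 6.25
eef_pos: [0.6146, -0.3412, 0.1269]
tcp_rot: [1.0, 0.001, 0.001, 0.001]
ft_force: [-0.3, 0.9, -2.6]
gripper_width: 0.235
grip_force: 51.0
```

>>> send_rows(moves=[[[0, 0, 0.012], [0, 0, 0], -1], [[0, 0, 0.008], [0, 0, 0], -1], [[0, 0, 0], [0, 0, 0], -1], [[0, 0, 0], [0, 0, 0], -1]])

```text
clock: 6.75
eef_pos: [0.6146, -0.3413, 0.1248]
tcp_rot: [1.0, 0.0, 0.001, 0.001]
ft_force: [-2.6, 0.7, 7.0]
gripper_width: 0.238
grip_force: 53.4
```

Contact. I'll release, then retreat straight up.

>>> send_rows(moves=[[[0, 0, 0], [0, 0, 0], 0.1], [[0, 0, 0], [0, 0, 0], 0.1], [[0, 0, 0], [0, 0, 0], 0.1], [[0, 0, -0.1], [0, 0, 0], 0.1], [[0, 0, -0.25], [0, 0, 0], 0.1], [[0, 0, -0.35], [0, 0, 0], 1], [[0, 0, -0.4], [0, 0, 0], 1], [[0, 0, -0.2], [0, 0, 0], 1], [[0, 0, 0], [0, 0, 0], 1], [[0, 0, 0], [0, 0, 0], 1]])

```text
clock: 8.0
eef_pos: [0.6134, -0.3407, 0.3171]
tcp_rot: [1.0, 0.001, -0.0, -0.0]
ft_force: [1.0, 0.5, 0.1]
gripper_width: 0.997
grip_force: 0.0
```

```bash
cat >> h.py <<'E'
S=[([1.4622,.5018,-.4268,1.5513,.2208,1.1383,-.2103],[.2359,-.6051,.303],[.9828,.1848,-.0001,-.0009]),
([.3732,.5556,-.5942,1.7489,.3709,.951,-1.9396],[.6021,.0163,.2128],[1,0,0,0]),
([.8094,.6581,-.5287,1.4441,.3476,1.132,-1.3437],[.6145,-.3396,.2569],[1,0,0,0])]
def model(p,q):
    # p: yaw, tool yaw, d1,d3,a3,a4,d5,a6,d7, dq2..dq6
    T=rz(p[0]); q=np.array(q,float).copy(); q[1:6]+=p[9:14]
    P=[(0,0,p[2]),(0,-np.pi/2,0),(0,np.pi/2,p[3]),(p[4],np.pi/2,0),(p[5],np.pi/2,p[6]),(0,np.pi/2,0),(p[7],-np.pi/2,p[8])]
    for (a,al,d),t in zip(P,q):
        M=np.eye(4);M[:3,:3]=R.from_euler('x',al).as_matrix();M[0,3]=a
        D=rz(t);D[2,3]=d;T=T@M@D
    return T@rz(p[1])
p0=np.array([-2.319,1.5,.267,.293,.0525,.0775,.3425,.076,.12]+[0]*5)
E
cat > fit.py <<'E'
from h import *
from scipy.optimize import least_squares
o=get_obs();S.append((o["joint_pos"],o["eef_pos"],o["tcp_rot"]))
def res(p):
    e=[]
    for q,x,rt in S:
        T=model(p,q);e+=list((T[:3,3]-x)/.002)+list((R.from_matrix(T[:3,:3]).inv()*R.from_quat(rt)).as_rotvec()/.003)
    return np.array(e+list((p-p0)[2:9]/.1)+list(p[9:]/.1))
for y in(-2.3,-.8,0.8,2.3):
  for t in (0,1.57,3.14,-1.57):
    pp=p0.copy();pp[0]=y;pp[1]=t
    s=least_squares(res,pp)
    print(y,t,s.cost,s.x) if s.cost<300 else 0
E
python3 fit.py
cat >> h.py <<'E'
def srs(p,q,sg=(1,)*7,allp=False):
    # p: yaw, tool yaw, d1,d3,d5,d7, a2,a3(elbow offsets x), a6
    T=rz(p[0]);pts=[]
    tr=[(0,0,p[2]),(p[8],0,0),(p[6],0,p[3]),(p[7],0,0),(p[9],0,p[4]),(p[10],0,0),(0,0,p[5])]
    tr=[(0,0,p[2]),(0,0,0),(p[6],0,p[3]),(p[7],0,0),(0,0,p[4]),(p[8],0,0),(0,0,p[5])]
    for i in range(7):
        M=np.eye(4);M[:3,:3]=R.from_euler('yz'[(i+1)%2],sg[i]*q[i]).as_matrix()
        D=np.eye(4)
        if i in(0,2,4,6): D[:3,3]=tr[i] if i!=2 and i!=4 else tr[i]
        else: D[:3,3]=tr[i] if i!=1 else 0
        T=T@M@D;pts.append(T[:3,3].copy())
    T=T@rz(p[1])
    return (T,np.array(pts)) if allp else T
E
cat > fit.py <<'E'
from h import *
import itertools,pickle
from scipy.optimize import least_squares
o=get_obs();S.append((o["joint_pos"],o["eef_pos"],o["tcp_rot"]))
p0=np.array([0,0,.33,.35,.35,.3,0,0,0.])
best=[]
for sg in itertools.product((1,-1),repeat=3):
  s7=(1,1,sg[0],1,sg[1],1,sg[2])
  for q1 in(1,-1):
   s8=(q1,)+s7[1:]
   def res(p):
    e=[]
    for q,x,rt in S:
        T=srs(p,q,s8);e+=list((T[:3,3]-x)/.002)+list((R.from_matrix(T[:3,:3]).inv()*R.from_quat(rt)).as_rotvec()/.003)
    return np.array(e+list((p-p0)[2:]/.1))
   for y in(-2.3,-.8,.8,2.3):
    for t in(0,1.57,3.14,-1.57):
     pp=p0.copy();pp[0]=y;pp[1]=t;s=least_squares(res,pp,max_nfev=60);best.append((s.cost,s8,s.x))
best.sort(key=lambda b:b[0])
for b in best[:3]:print(*b)
pickle.dump(best[0],open("model.pkl","wb"))
E
python3 fit.py
```

```text
Traceback (most recent call last):
  File "fit.py", line 18, in <module>
    pp=p0.copy();pp[0]=y;pp[1]=t;s=least_squares(res,pp,max_nfev=60);best.append((s.cost,s8,s.x))
                                   ~~~~~~~~~~~~~^^^^^^^^^^^^^^^^^^^^
  File "fit.py", line 14, in res
    T=srs(p,q,s8);e+=list((T[:3,3]-x)/.002)+list((R.from_matrix(T[:3,:3]).inv()*R.from_quat(rt)).as_rotvec()/.003)
  File "h.py", line 38, in srs
    tr=[(0,0,p[2]),(p[8],0,0),(p[6],0,p[3]),(p[7],0,0),(p[9],0,p[4]),(p[10],0,0),(0,0,p[5])]
                                                        ~^^^
IndexError: index 9 is out of bounds for axis 0 with size 9
```

```bash
sed -i '/p\[10\]/d' h.py; python3 fit.py
```

```text
2.9597605391384545 (-1, 1, -1, 1, -1, 1, -1) [-0.0405  1.5314  0.3533  0.5058  0.4778  0.2794  0.0172  0.0073  0.0216]
2.959760539138501 (-1, 1, -1, 1, -1, 1, -1) [-0.0405  1.5314  0.3533  0.5058  0.4778  0.2794  0.0172  0.0073  0.0216]
2.9597605391385025 (-1, 1, -1, 1, -1, 1, -1) [-0.0405  1.5314  0.3533  0.5058  0.4778  0.2794  0.0172  0.0073  0.0216]
```

```bash
cat >> h.py <<'E'
import pickle
from scipy.optimize import least_squares
LO=np.array([-2.88,-.31,-1.54,.2,-1.41,.19,-2.57]);HI=np.array([2.88,2.03,1.56,2.42,4.55,2.02,2.57])
_,SG,PM=pickle.load(open("model.pkl","rb"))
def ik(q0,Rt,x,reg=.02):
    f=lambda q:np.r_[(srs(PM,q,SG)[:3,3]-x)*10,(R.from_matrix(srs(PM,q,SG)[:3,:3]).inv()*Rt).as_rotvec()*3,reg*(q-np.clip(q0,LO+.01,HI-.01))]
    s=least_squares(f,np.clip(q0,LO+.02,HI-.02),bounds=(LO,HI),max_nfev=80);return s.x,np.linalg.norm(f(s.x)[:6])
def ori(a,b,fl=1,roll=0):
    z=np.array([np.cos(a)*np.cos(b),np.sin(a)*np.cos(b),-np.sin(b)]);y=fl*np.array([np.sin(a),-np.cos(a),0]);
    return R.from_matrix(np.c_[np.cross(y,z),y,z])*R.from_rotvec([0,0,roll])
BK=np.array([.387,-.281,.040]);BW=np.array([.616,.024,.158])
E
cat > scan.py <<'E'
from h import *
q0=get_obs()["joint_pos"]; d=np.radians; rng=np.random.default_rng(0)
for a in range(-180,180,30):
  for fl in(1,-1):
    Rt=ori(d(a),d(25),fl);x=BK-.052*Rt.as_matrix()[:,2]
    for k in range(6):
        q,e=ik(q0 if k==0 else rng.uniform(LO,HI),Rt,x,.001)
        if e<.02:
            m=np.min(np.r_[q-LO,HI-q]);pts=srs(PM,q,SG,True)[1]
            # pour: same approach a, flip, both roll signs
            out=[]
            for s in(1,-1):
                for a2 in(a-60,a-30,a,a+30,a+60):
                  # pour dir
                  Rp=ori(d(a2),d(5),fl); rr=Rp*R.from_rotvec([0,0,s*d(90)])
                  b=rr.as_matrix()@(Rt.as_matrix().T@[0,0,1]);dr=b[:2]/np.linalg.norm(b[:2])
                  g=BW-np.r_[dr*.045,0];qq=q;ok=True
                  for ro in(0,40,80,125):
                    R2=Rp*R.from_rotvec([0,0,s*d(ro)]);qq,e2=ik(qq,R2,g-.052*R2.as_matrix()[:,2]);ok&=e2<.05
                  if ok:out.append((s,a2,round(np.min(np.r_[qq-LO,HI-qq]),2)))
            print(a,fl,k,"m%.2f wz%.2f"%(m,pts[4][2]),"elb",pts[2][2].round(2),q.round(2),"dist%.1f"%np.abs(q-q0).max(),out)
            if k==0:break
E
python3 scan.py
```

```text
-180 1 0 m0.02 wz0.16 elb 0.47 [ 0.8   1.32 -0.75  1.35  0.83  2.    1.36] dist2.7 [(1, -240, np.float64(0.12)), (1, -120, np.float64(0.1)), (-1, -240, np.float64(0.01))]
-180 -1 0 m0.23 wz0.16 elb 0.54 [ 0.47  1.16 -0.2   1.34  0.48  1.79 -1.48] dist0.6 [(1, -120, np.float64(0.0)), (-1, -240, np.float64(0.2)), (-1, -120, np.float64(0.0))]
-150 1 4 m0.48 wz0.16 elb 0.56 [-0.12  1.11  0.39  1.58  0.37  1.4   2.09] dist3.4 [(1, -120, np.float64(0.11)), (1, -90, np.float64(0.62))]
-150 -1 0 m0.42 wz0.16 elb 0.58 [ 0.29  1.07 -0.18  1.59  0.76  1.6  -1.38] dist0.5 [(1, -120, np.float64(0.0)), (1, -90, np.float64(0.0)), (-1, -120, np.float64(0.0)), (-1, -90, np.float64(0.0))]
-120 -1 0 m0.51 wz0.16 elb 0.61 [ 0.23  1.   -0.29  1.91  1.15  1.46 -1.47] dist0.8 [(1, -120, np.float64(0.0)), (1, -90, np.float64(0.0)), (-1, -120, np.float64(0.0)), (-1, -90, np.float64(0.0)), (-1, -60, np.float64(0.32))]
-90 1 0 m0.00 wz0.19 elb 0.23 [-1.22  1.81  1.26  2.24 -1.11  0.56 -2.57] dist2.0 []
-90 -1 0 m0.17 wz0.16 elb 0.62 [ 0.17  0.97 -0.28  2.25  1.63  1.37 -1.67] dist1.3 [(1, -120, np.float64(0.0)
[... 1354 characters left out ...]
28  0.23  1.8   0.92] dist2.2 [(1, 60, np.float64(0.34)), (1, 90, np.float64(0.61)), (1, 120, np.float64(0.12)), (-1, 60, np.float64(0.11)), (-1, 90, np.float64(0.08)), (-1, 120, np.float64(0.07))]
120 -1 0 m0.24 wz0.16 elb 0.52 [ 0.92  1.2  -0.29  1.28 -0.06  1.78 -1.95] dist0.6 [(-1, 60, np.float64(0.53)), (-1, 90, np.float64(0.47)), (-1, 120, np.float64(0.2))]
150 1 0 m0.08 wz0.16 elb 0.48 [ 0.88  1.29 -0.6   1.23  0.43  1.94  1.22] dist2.5 [(1, 90, np.float64(0.54)), (1, 120, np.float64(0.08)), (-1, 90, np.float64(0.18)), (-1, 120, np.float64(0.17))]
150 -1 0 m0.16 wz0.16 elb 0.52 [ 0.59  1.19 -0.08  1.23  0.11  1.86 -1.61] dist0.6 [(-1, 90, np.float64(0.7)), (-1, 120, np.float64(0.18))]
```

>>> send_rows(moves=[[[-0.377, 0.13, 0], [0, 0, 0], 1], [[-0.377, 0.13, 0], [0, 0, 0], 1], [[-0.377, 0.13, 0], [0, 0, 0], 1], [[-0.377, 0.13, 0], [0, 0, 0], 1], [[0, 0, 0], [0, 0, 0.0833], 1], [[0, 0, 0], [0, 0, 0.0833], 1], [[0, 0, 0], [0, 0, 0.0833], 1], [[0, 0, 0], [0, 0, 0.0833], 1], [[0, 0, 0], [0, 0, 0.0833], 1], [[0, 0, 0], [0, 0, 0.0833], 1], [[0, 0, 0], [0, 0, 0.0833], 1], [[0, 0, 0], [0, 0, 0.0833], 1]])

```text
clock: 9.5
eef_pos: [0.3869, -0.4185, 0.3155]
tcp_rot: [0.765, -0.644, -0.002, -0.0]
ft_force: [0.5, 0.6, 0.5]
gripper_width: 0.998
grip_force: 0.0
```

>>> send_rows(moves=[[[0, 0, 0], [0, 0, 0.0833], 1], [[0, 0, 0], [0, -0.0833, 0], 1], [[0, 0, 0], [0, -0.0833, 0], 1], [[0, 0, 0], [0, -0.0833, 0], 1], [[0, 0, 0], [0, -0.0833, 0], 1], [[0, 0, 0], [0, -0.0833, 0], 1], [[0, 0, 0], [0, -0.0833, 0], 1], [[0, 0, 0], [0, -0.0417, 0], 1], [[0, 0, 0], [0, 0, 0], 1], [[0, 0, 0], [0, 0, 0], 1]])

```text
clock: 10.75
eef_pos: [0.3878, -0.4187, 0.3171]
tcp_rot: [0.597, -0.596, -0.38, -0.379]
ft_force: [-0.1, -0.9, 0.8]
gripper_width: 0.995
grip_force: 0.0
```

```bash
cat >> h.py <<'E'
def delta(Rt,x):
    o=get_obs();C=R.from_quat(o["tcp_rot"])
    print("clock",o["clock"],"q",o["joint_pos"].round(2),"marg",np.min(np.r_[o["joint_pos"]-LO,HI-o["joint_pos"]]).round(2),"eef",o["eef_pos"])
    print("shift frac",C.inv().apply(x-o["eef_pos"])/.15,"turn frac",np.degrees((C.inv()*Rt).as_rotvec())/120)
E
python3 - <<'E'
from h import *
d=np.radians
Rt=ori(d(90),d(25),-1);z=Rt.as_matrix()[:,2]
print(Rt.as_matrix())
delta(Rt,BK-.152*z)
a=cv2.cvtColor(grab_frame("scene"),4);b=cv2.cvtColor(grab_frame("top"),4)
f=lambda i,u,v,k:cv2.resize(i[v:v+480//k,u:u+400//k],None,fx=k,fy=k,interpolation=2)
cv2.imwrite("pics/g3.png",np.clip(np.hstack([f(a,100,100,2),f(b,390,80,2)])*1.6,0,255).astype('uint8'))
E
```

```text
[[ 0.     -1.      0.    ]
 [-0.4226  0.      0.9063]
 [-0.9063  0.     -0.4226]]
clock 10.75 q [ 1.22  0.87 -0.36  1.26 -0.41  1.96 -2.26] marg 0.06 eef [ 0.3878 -0.4187  0.3171]
shift frac [1.2854 0.0056 0.6009] turn frac [ 0.001  -0.0005  0.0004]
```

View pics/g3.png

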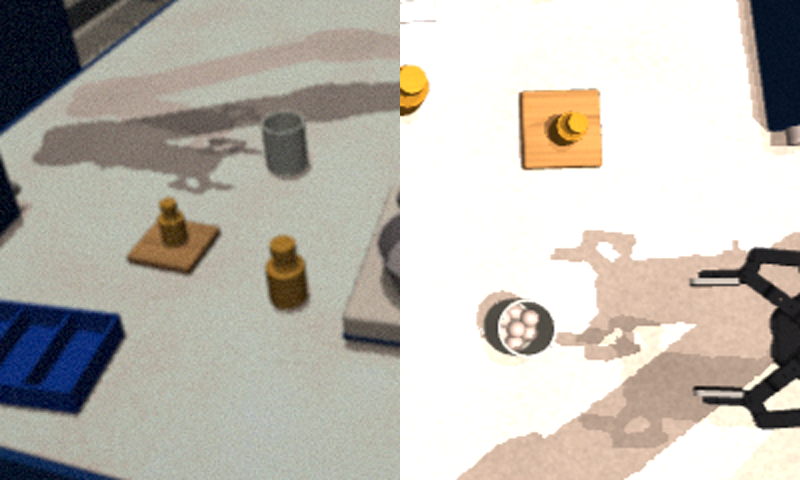

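The weight stands upright mid-pad (top crop 572,127). The fingers point at the beaker (crop 525,327). Descending to the pre-grasp pose.

>>> send_rows(moves=[[[0.257, 0.001, 0.12], [0, 0, 0], 1], [[0.257, 0.001, 0.12], [0, 0, 0], 1], [[0.257, 0.001, 0.12], [0, 0, 0], 1], [[0.257, 0.001, 0.12], [0, 0, 0], 1], [[0.257, 0.001, 0.12], [0, 0, 0], 1], [[0, 0, 0], [0, 0, 0], 1], [[0, 0, 0], [0, 0, 0], 1]])

```text
clock: 11.72
eef_pos: [0.3878, -0.4196, 0.1069]
tcp_rot: [0.598, -0.596, -0.379, -0.38]
ft_force: [-0.2, 0.6, 0.7]
gripper_width: 1.001
grip_force: 0.0
```

Run:
```python
from h import *
d=np.radians
Rt=ori(d(90),d(25),-1);z=Rt.as_matrix()[:,2]
delta(Rt,BK-.052*z)
b=cv2.cvtColor(grab_frame("top"),4);a=cv2.cvtColor(grab_frame("scene"),4)
f=lambda i,u,v,k:cv2.resize(i[v:v+480//k,u:u+400//k],None,fx=k,fy=k,interpolation=2)
cv2.imwrite("pics/g4.png",np.clip(np.hstack([f(a,180,100,4),f(b,420,190,4)])*1.6,0,255).astype('uint8'))
print("fing line px", px("top",BK-.052*z), px("top",BK), px("top",BK+[0,0,.035]))
```

```text
clock 11.725 q [ 1.19  1.14 -0.31  1.25 -0.31  1.74 -2.12] marg 0.28 eef [ 0.3878 -0.4196  0.1069]
shift frac [0.0123 0.0048 0.6791] turn frac [ 0.0005 -0.0009  0.0012]
fing line px [472.9814 243.915 ] [448.6949 243.6358] [452.7707 244.078 ]
```

View pics/g4.png

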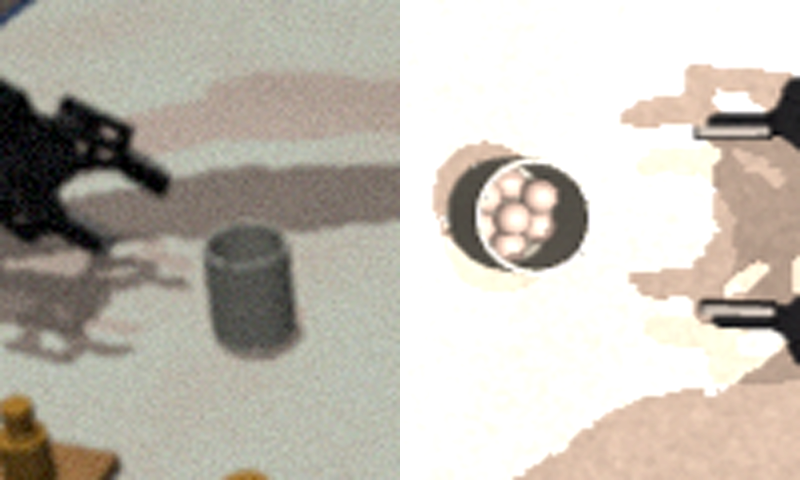

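The beaker mouth (top crop 535,215) lies midway between the fingertips (rows 130 and 310). Advancing and gripping.

>>> send_rows(moves=[[[0.005, -0.005, 0.17], [0, 0, 0], 1], [[0.005, 0, 0.17], [0, 0, 0], 1], [[0, 0, 0.17], [0, 0, 0], 1], [[0, 0, 0.11], [0, 0, 0], 1], [[0, 0, 0.06], [0, 0, 0], 1], [[0, 0, 0], [0, 0, 0], 1], [[0, 0, 0], [0, 0, 0], 1]])

```text
clock: 12.7
eef_pos: [0.3877, -0.3283, 0.0604]
tcp_rot: [0.597, -0.596, -0.379, -0.379]
ft_force: [0.0, 0.3, 0.0]
gripper_width: 1.006
grip_force: 0.0
```

>>> send_rows(moves=[[[0, 0, 0], [0, 0, 0], -1], [[0, 0, 0], [0, 0, 0], -1], [[0, 0, 0], [0, 0, 0], -1], [[0, 0, 0], [0, 0, 0], -1], [[0, 0, 0], [0, 0, 0], -1]], force=70)

```text
clock: 13.32
eef_pos: [0.3876, -0.3274, 0.0604]
tcp_rot: [0.597, -0.596, -0.38, -0.38]
ft_force: [-0.3, -1.7, 1.7]
gripper_width: 0.717
grip_force: 75.7
```

>>> send_rows(moves=[[[-0.08, 0, -0.037], [0, 0, 0], -1], [[-0.15, 0, -0.07], [0, 0, 0], -1], [[-0.24, 0, -0.112], [0, 0, 0], -1], [[-0.24, 0, -0.112], [0, 0, 0], -1], [[-0.24, 0, -0.112], [0, 0, 0], -1], [[0, 0, 0], [0, 0, 0], -1], [[0, 0, 0], [0, 0, 0], -1]])

```text
clock: 14.2
eef_pos: [0.3871, -0.327, 0.2169]
tcp_rot: [0.597, -0.596, -0.38, -0.379]
ft_force: [-0.4, 0.2, -2.8]
gripper_width: 0.718
grip_force: 75.9
```

```bash
cat >> h.py <<'E'
d=np.radians
G=BW+[.045,0,0]
def pour(roll,p=10,dz=0):
    Rt=ori(d(90),d(p),-1,d(roll));return Rt,G+[0,0,dz]-.052*Rt.as_matrix()[:,2]
E
python3 - <<'E'
from h import *
o=get_obs();print(o["gripper_width"],o["grip_force"],o["ft_force"])
Rt,x=pour(0,25,.042);delta(Rt,x)
# preview along local IK
q=o["joint_pos"]
for p,ro,dz in((25,0,.042),(10,0,.042),(10,0,0),(10,-40,0),(10,-80,0),(10,-130,0)):
    q,e=ik(q,*pour(ro,p,dz));print(p,ro,q.round(2),round(e,3),srs(PM,q,SG,True)[1][4].round(2))
E
```

```text
0.7182735888420198 75.91090818692464 [-0.3877  0.175  -2.7801]
clock 14.2 q [ 1.2   0.89 -0.38  1.53 -0.39  1.68 -2.18] marg 0.34 eef [ 0.3871 -0.327   0.2169]
shift frac [-0.8892 -1.8302  1.8169] turn frac [ 0.001  -0.0005  0.    ]
25 0 [ 0.71  0.95 -0.54  1.47 -0.64  1.31 -2.53] 0.0 [ 0.68 -0.28  0.33]
10 0 [ 0.76  1.11 -0.6   1.43 -0.72  1.42 -2.46] 0.0 [ 0.68 -0.3   0.24]
10 0 [ 0.75  1.17 -0.58  1.4  -0.71  1.41 -2.42] 0.0 [ 0.68 -0.3   0.2 ]
10 -40 [ 0.84  1.23 -0.73  1.4  -0.57  1.35 -1.81] 0.0 [ 0.68 -0.3   0.2 ]
10 -80 [ 0.92  1.31 -0.89  1.4  -0.41  1.3  -1.22] 0.0 [ 0.68 -0.3   0.2 ]
10 -130 [ 1.    1.44 -1.09  1.4  -0.18  1.25 -0.5 ] 0.0 [ 0.68 -0.3   0.21]
```

>>> send_rows(moves=[[[-0.06, -0.11, 0.11], [0, 0, 0], -1], [[-0.111, -0.229, 0.227], [0, 0, 0], -1], [[-0.111, -0.229, 0.227], [0, 0, 0], -1], [[-0.111, -0.229, 0.227], [0, 0, 0], -1], [[-0.06, -0.11, 0.11], [0, 0, 0], -1], [[0, 0, 0], [0, -0.04, 0], -1], [[0, 0, 0], [0, -0.05, 0], -1], [[0, 0, 0], [0, -0.035, 0], -1], [[0, 0, 0], [0, 0, -0.06], -1], [[0, 0, 0], [0, 0, -0.065], -1], [[0, 0, 0], [0, 0, 0], -1], [[0, 0, 0], [0, 0, 0], -1]])

```text
clock: 15.7
eef_pos: [0.5231, -0.1758, 0.2214]
tcp_rot: [0.607, -0.467, -0.393, -0.509]
ft_force: [0.8, -0.1, -1.3]
gripper_width: 0.722
grip_force: 76.1
```

Run:
```python
from h import *
o=get_obs();print(o["gripper_width"],o["grip_force"],o["ft_force"])
delta(*pour(-15,10,.042))
```

```text
0.721554413163112 76.09682423239065 [ 0.8335 -0.0705 -1.2707]
clock 15.7 q [ 1.06  1.03 -0.58  1.53 -0.6   1.59 -2.09] marg 0.43 eef [ 0.5231 -0.1758  0.2214]
shift frac [ 0.1475 -0.9134  0.9881] turn frac [ 0.0008  0.0002 -0.0015]
```

>>> send_rows(moves=[[[0.02, -0.1, 0.11], [0, 0, 0], -1], [[0.032, -0.2, 0.216], [0, 0, 0], -1], [[0.032, -0.2, 0.216], [0, 0, 0], -1], [[0.032, -0.2, 0.216], [0, 0, 0], -1], [[0.02, -0.14, 0.15], [0, 0, 0], -1], [[0.01, -0.073, 0.08], [0, 0, 0], -1], [[0, 0, 0], [0, 0, 0], -1], [[0, 0, 0], [0, 0, 0], -1]])

```text
clock: 16.7
eef_pos: [0.6606, -0.0285, 0.2096]
tcp_rot: [0.608, -0.467, -0.391, -0.509]
ft_force: [1.0, 0.5, -1.2]
gripper_width: 0.72
grip_force: 76.2
```

Run:
```python
from h import *
o=get_obs();print(o["gripper_width"],o["grip_force"],o["ft_force"])
delta(*pour(-15,10,0))
```

```text
0.7201573991453598 76.17244277173086 [ 0.9705  0.4637 -1.2057]
clock 16.7 q [ 0.8   1.11 -0.64  1.42 -0.71  1.39 -2.2 ] marg 0.37 eef [ 0.6606 -0.0285  0.2096]
shift frac [0.269  0.0691 0.0581] turn frac [ 0.0005 -0.0006 -0.0004]
```

>>> send_rows(moves=[[[0.135, 0.035, 0.029], [0, 0, 0], -1], [[0.135, 0.035, 0.029], [0, 0, 0], -1], [[0, 0, 0], [0, 0, -0.07], -1], [[0, 0, 0], [0, 0, -0.08], -1], [[0, 0, 0], [0, 0, -0.07], -1], [[0, 0, 0], [0, 0, -0.06], -1], [[0, 0, 0], [0, 0, -0.04], -1], [[0, 0, 0], [0, 0, -0.033], -1], [[0, 0, 0], [0, 0, -0.033], -1], [[0, 0, 0], [0, 0, -0.033], -1], [[0, 0, 0], [0, 0, -0.033], -1], [[0, 0, 0], [0, 0, -0.033], -1]])

```text
clock: 18.2
eef_pos: [0.6607, -0.0262, 0.1652]
tcp_rot: [0.758, -0.111, -0.094, -0.636]
ft_force: [-1.5, -1.1, 0.0]
gripper_width: 0.716
grip_force: 76.6
```

>>> send_rows(moves=[[[0, 0, 0], [0, 0, -0.025], -1], [[0, 0, 0], [0, 0, -0.025], -1], [[0, 0, 0], [0, 0, -0.025], -1], [[0, 0, 0], [0, 0, -0.025], -1], [[0, 0, 0], [0, 0, -0.025], -1], [[0, 0, 0], [0, 0, -0.025], -1], [[0, 0, 0], [0, 0, -0.025], -1], [[0, 0, 0], [0, 0, -0.025], -1], [[0, 0, 0], [0, 0, -0.025], -1], [[0, 0, 0], [0, 0, -0.025], -1], [[0, 0, 0], [0, 0, -0.025], -1], [[0, 0, 0], [0, 0, -0.025], -1]])

```text
clock: 19.7
eef_pos: [0.6606, -0.0258, 0.1659]
tcp_rot: [0.755, 0.129, 0.106, -0.634]
ft_force: [-0.4, -0.6, -0.7]
gripper_width: 0.712
grip_force: 77.6
```

Run:
```python
from h import *
o=get_obs();print(o["gripper_width"],o["grip_force"],o["ft_force"])
delta(*pour(-130,10,0))
```

```text
0.7118014542040058 77.64648825901531 [-0.4091 -0.5573 -0.6798]
clock 19.7 q [ 0.96  1.35 -0.99  1.4  -0.34  1.25 -0.75] marg 0.55 eef [ 0.6606 -0.0258  0.1659]
shift frac [ 0.0044 -0.0043 -0.0107] turn frac [-0.0012  0.0007 -0.1731]
```

Finish tipping, hold, and look.

>>> send_rows(moves=[[[0, 0, 0], [0, 0, -0.04], -1], [[0, 0, 0], [0, 0, -0.04], -1], [[0, 0, 0], [0, 0, -0.04], -1], [[0, 0, 0], [0, 0, -0.04], -1], [[0, 0, 0], [0, 0, -0.013], -1], [[0, 0, 0], [0, 0, 0], -1], [[0, 0, 0], [0, 0, 0], -1], [[0, 0, 0], [0, 0, 0], -1], [[0, 0, 0], [0, 0, 0], -1]])

```text
clock: 20.82
eef_pos: [0.6614, -0.0258, 0.1675]
tcp_rot: [0.72, 0.262, 0.219, -0.604]
ft_force: [-0.4, -0.1, -0.9]
gripper_width: 0.724
grip_force: 77.7
```

Run:
```python
from h import *
o=get_obs();print(o["gripper_width"],o["grip_force"],o["ft_force"])
delta(*pour(-15,10,.06))
b=cv2.cvtColor(grab_frame("top"),4);a=cv2.cvtColor(grab_frame("scene"),4)
f=lambda i,u,v,k:cv2.resize(i[v:v+480//k,u:u+400//k],None,fx=k,fy=k,interpolation=2)
cv2.imwrite("pics/g5.png",np.clip(np.hstack([f(a,270,150,4),f(b,260,80,4)])*1.6,0,255).astype('uint8'))
```

```text
0.7242961393112638 77.74954540389444 [-0.3866 -0.1237 -0.8715]
clock 20.825 q [ 0.99  1.4  -1.07  1.39 -0.25  1.24 -0.45] marg 0.47 eef [ 0.6614 -0.0258  0.1675]
shift frac [ 0.2479 -0.3001 -0.0784] turn frac [0.0006 0.0008 0.9581]
```

View pics/g5.png

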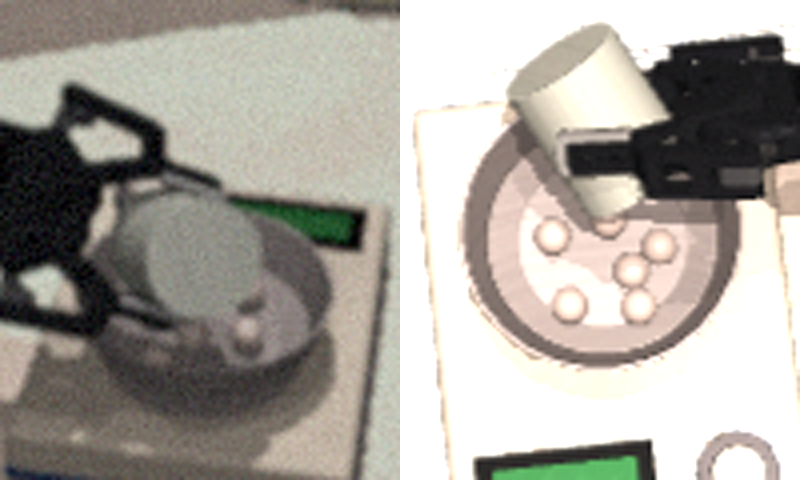

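Six balls are clearly visible in the bowl (top crop 552,235; 570,305; 638,305; 630,268; 659,246; 610,225). The seventh may be hidden under the beaker. I'll raise the tipped beaker and count by numbers.

>>> send_rows(moves=[[[0.12, -0.15, -0.04], [0, 0, 0], -1], [[0.12, -0.15, -0.04], [0, 0, 0], -1], [[0.12, -0.15, -0.04], [0, 0, 0], -1], [[0, 0, 0], [0, 0, 0.08], -1], [[0, 0, 0], [0, 0, 0.08], -1], [[0, 0, 0], [0, 0, 0.08], -1], [[0, 0, 0], [0, 0, 0.08], -1], [[0, 0, 0], [0, 0, 0.08], -1], [[0, 0, 0], [0, 0, 0.08], -1], [[0, 0, 0], [0, 0, 0.08], -1], [[0, 0, 0], [0, 0, 0.08], -1], [[0, 0, 0], [0, 0, 0.08], -1]])

```text
clock: 22.42
eef_pos: [0.6595, -0.0283, 0.2573]
tcp_rot: [0.704, -0.303, -0.255, -0.59]
ft_force: [0.3, 0.5, -1.2]
gripper_width: 0.718
grip_force: 77.8
```

>>> send_rows(moves=[[[0, 0, 0], [0, 0, 0.08], -1], [[0, 0, 0], [0, 0, 0.08], -1], [[0, 0, 0], [0, 0, 0.078], -1], [[0, 0, 0], [0, 0, 0], -1]])

```text
clock: 22.92
eef_pos: [0.6595, -0.028, 0.2571]
tcp_rot: [0.609, -0.465, -0.391, -0.51]
ft_force: [-0.1, -0.2, -1.4]
gripper_width: 0.715
grip_force: 77.8
```

Run:
```python
from h import *
Rt=ori(d(90),d(10),-1,d(-15))
z25=ori(d(90),d(25),-1).as_matrix()[:,2]
o=get_obs();print(o["gripper_width"],o["grip_force"],o["ft_force"])
t=BK-.0512*z25; t[2]=.235; print("via upright");delta(Rt,np.array([.46,-.30,.25]))
```

```text
0.7154751807915962 77.75389527188963 [-0.1378 -0.1734 -1.3679]
via upright
clock 22.925 q [ 0.82  1.05 -0.68  1.44 -0.72  1.41 -2.24] marg 0.33 eef [ 0.6595 -0.028   0.2571]
shift frac [ 0.0014  1.3824 -1.7745] turn frac [ 0.0011 -0.0002  0.0014]
```

>>> send_rows(moves=[[[0, 0.1, -0.13], [0, 0, 0], -1], [[0, 0.2, -0.256], [0, 0, 0], -1], [[0, 0.2, -0.256], [0, 0, 0], -1], [[0, 0.2, -0.256], [0, 0, 0], -1], [[0, 0.2, -0.256], [0, 0, 0], -1], [[0, 0.2, -0.256], [0, 0, 0], -1], [[0, 0.2, -0.256], [0, 0, 0], -1], [[0, 0.08, -0.1], [0, 0, 0.04], -1], [[0, 0, 0], [0, 0, 0.085], -1], [[0, 0, 0], [0, 0.06, 0], -1], [[0, 0, 0], [0, 0.065, 0], -1], [[0, 0, 0], [0, 0, 0], -1]])

```text
clock: 24.42
eef_pos: [0.4601, -0.2994, 0.2515]
tcp_rot: [0.599, -0.595, -0.378, -0.38]
ft_force: [-0.1, 0.3, -0.7]
gripper_width: 0.716
grip_force: 77.7
```

Run:
```python
from h import *
Rt=ori(d(90),d(25),-1)
o=get_obs();print(o["gripper_width"],o["grip_force"],o["ft_force"])
delta(Rt,np.array([.3876,-.3274,.10])); delta(Rt,np.array([.3876,-.3274,.0612]))
b=cv2.cvtColor(grab_frame("top"),4);a=cv2.cvtColor(grab_frame("scene"),4)
f=lambda i,u,v,k:cv2.resize(i[v:v+480//k,u:u+400//k],None,fx=k,fy=k,interpolation=2)
cv2.imwrite("pics/g6.png",np.clip(np.hstack([f(a,210,110,3),f(b,260,80,4)])*1.6,0,255).astype('uint8'))
```

```text
0.7164382847579277 77.74391259186814 [-0.0867  0.3015 -0.6623]
clock 24.425 q [ 1.13  0.88 -0.45  1.46 -0.45  1.68 -2.3 ] marg 0.27 eef [ 0.4601 -0.2994  0.2515]
shift frac [0.9908 0.4883 0.2608] turn frac [ 0.0002 -0.0013  0.0025]
clock 24.425 q [ 1.13  0.88 -0.45  1.46 -0.45  1.68 -2.3 ] marg 0.27 eef [ 0.4601 -0.2994  0.2515]
shift frac [1.225  0.4895 0.3708] turn frac [ 0.0002 -0.0013  0.0025]
```

View pics/g6.png

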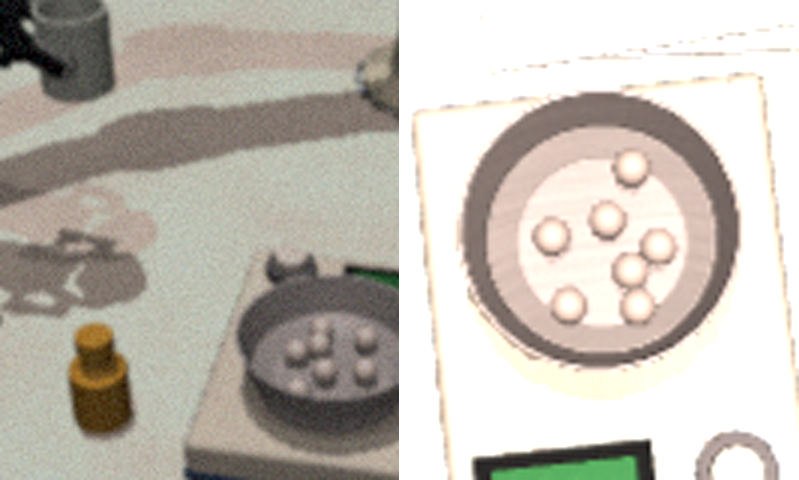

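All seven balls are in the bowl, including the seventh at top crop (632,168). The beaker looks upright (scene crop 75,50). Now I'll set it back.

>>> send_rows(moves=[[[0.165, 0.081, 0.043], [0, 0, 0], -1], [[0.165, 0.081, 0.043], [0, 0, 0], -1], [[0.165, 0.081, 0.044], [0, 0, 0.002], -1], [[0.165, 0.081, 0.044], [0, 0, 0], -1], [[0.165, 0.082, 0.044], [0, 0, 0], -1], [[0.165, 0.082, 0.044], [0, 0, 0], -1], [[0.07, 0, 0.033], [0, 0, 0], -1], [[0.07, 0, 0.033], [0, 0, 0], -1], [[0.04, 0, 0.019], [0, 0, 0], -1], [[0.03, 0, 0.014], [0, 0, 0], -1], [[0, 0, 0], [0, 0, 0], -1], [[0, 0, 0], [0, 0, 0], -1]])

```text
clock: 26.02
eef_pos: [0.3866, -0.3263, 0.0635]
tcp_rot: [-0.596, 0.597, 0.381, 0.379]
ft_force: [0.1, 0.5, -0.3]
gripper_width: 0.718
grip_force: 77.7
```

Run:
```python
from h import *
Rt=ori(d(90),d(25),-1)
o=get_obs();print(o["gripper_width"],o["ft_force"])
delta(Rt,np.array([.3876,-.3274,.0604]))
```

```text
0.7177584539844992 [ 0.1271  0.5144 -0.2929]
clock 26.025 q [ 1.19  1.12 -0.36  1.47 -0.32  1.53 -2.11] marg 0.46 eef [ 0.3866 -0.3263  0.0635]
shift frac [ 0.0221 -0.0068  0.0021] turn frac [ 0.0007 -0.0004 -0.0014]
```

Down the last 3 mm, then open.

>>> send_rows(moves=[[[0.01, 0, 0.004], [0, 0, 0], -1], [[0.01, 0, 0.004], [0, 0, 0], -1], [[0, 0, 0], [0, 0, 0], -1], [[0, 0, 0], [0, 0, 0], -1]])

```text
clock: 26.52
eef_pos: [0.3864, -0.3265, 0.0605]
tcp_rot: [-0.596, 0.597, 0.381, 0.379]
ft_force: [0.1, -1.6, 4.2]
gripper_width: 0.72
grip_force: 78.0
```

>>> send_rows(moves=[[[0, 0, 0], [0, 0, 0], 1], [[0, 0, 0], [0, 0, 0], 1], [[0, 0, 0], [0, 0, 0], 1], [[0, 0, 0], [0, 0, 0], 1], [[0, 0, -0.06], [0, 0, 0], 1], [[0, 0, -0.15], [0, 0, 0], 1], [[0, 0, -0.25], [0, 0, 0], 1], [[0, 0, -0.3], [0, 0, 0], 1], [[-0.2, 0, -0.2], [0, 0, 0], 1], [[-0.3, 0, -0.14], [0, 0, 0], 1], [[-0.3, 0, -0.14], [0, 0, 0], -1], [[-0.3, 0, -0.14], [0, 0, 0], -1]])

```text
clock: 28.02
eef_pos: [0.387, -0.4445, 0.2988]
tcp_rot: [-0.596, 0.597, 0.381, 0.379]
ft_force: [0.3, -0.5, 0.5]
gripper_width: 0.603
grip_force: 0.0
```

>>> send_rows(moves=[[[0, 0, 0], [0, 0.0833, 0], -1], [[0, 0, 0], [0, 0.0833, 0], -1], [[0, 0, 0], [0, 0.0833, 0], -1], [[0, 0, 0], [0, 0.0833, 0], -1], [[0, 0, 0], [0, 0.0833, 0], -1], [[0, 0, 0], [0, 0.0833, 0], -1], [[0, 0, 0], [0, 0.0417, 0], -1], [[0, 0, 0], [0, 0, 0], -1]])

```text
clock: 29.02
eef_pos: [0.3879, -0.4427, 0.2982]
tcp_rot: [0.708, -0.706, -0.001, 0.001]
ft_force: [-0.2, -0.2, -0.0]
gripper_width: 0.001
grip_force: 0.0
```

Run:
```python
from h import *
o=get_obs();print(o["gripper_width"],o["ft_force"])
Rt=ori(d(90),d(90),-1);print(Rt.as_matrix().round(2))
delta(Rt,np.array([.487,-.0485,.20]))
b=cv2.cvtColor(grab_frame("top"),4);a=cv2.cvtColor(grab_frame("scene"),4)
cv2.imwrite("pics/g7.png",np.clip(np.hstack([cv2.resize(a[90:290,160:480],None,fx=1.25,fy=1.25),cv2.resize(b[80:280,160:480],None,fx=1.25,fy=1.25)])*1.6,0,255).astype('uint8'))
```

```text
0.0009575568695276295 [-0.2181 -0.2288 -0.0253]
[[ 0. -1.  0.]
 [-1.  0.  0.]
 [-0.  0. -1.]]
clock 29.025 q [ 1.02  0.38 -0.27  1.72  0.12  1.06 -2.43] marg 0.14 eef [ 0.3879 -0.4427  0.2982]
shift frac [-2.627  -0.6694  0.6514] turn frac [ 0.0015 -0.0002  0.0012]
```

View pics/g7.png

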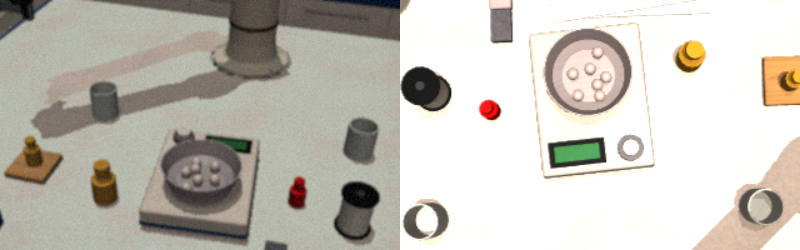

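Everything is in place: beaker upright (top crop 762,207), seven balls in the bowl, weight on the pad, spare and spool standing, key at (631,147). On to the key with the fingers shut.

>>> send_rows(moves=[[[0, 0, 0], [0, 0, -0.0833], -1], [[0, 0, 0], [0, 0, -0.0833], -1], [[0, 0, 0], [0, 0, -0.0833], -1], [[0, 0, 0], [0, 0, -0.0833], -1], [[0, 0, 0], [0, 0, -0.0833], -1], [[0, 0, 0], [0, 0, -0.0833], -1], [[0, 0, 0], [0, 0, -0.0833], -1], [[0, 0, 0], [0, 0, -0.0833], -1], [[0, 0, 0], [0, 0, -0.0833], -1], [[0, 0, 0], [0, 0, 0], -1]])

```text
clock: 30.38
eef_pos: [0.3864, -0.4454, 0.2963]
tcp_rot: [1.0, -0.002, -0.002, -0.001]
ft_force: [-0.9, -0.4, 0.8]
gripper_width: 0.002
grip_force: 0.0
```

>>> send_rows(moves=[[[0.094, -0.375, 0], [0, 0, 0], -1], [[0.094, -0.375, 0], [0, 0, 0], -1], [[0.094, -0.375, 0], [0, 0, 0], -1], [[0.094, -0.375, 0], [0, 0, 0], -1], [[0.094, -0.375, 0], [0, 0, 0], -1], [[0.094, -0.375, 0], [0, 0, 0], -1], [[0.094, -0.375, 0], [0, 0, 0], -1], [[0, 0, 0.3], [0, 0, 0], -1], [[0, 0, 0.3], [0, 0, 0], -1], [[0, 0, 0], [0, 0, 0], -1], [[0, 0, 0], [0, 0, 0], -1]])

```text
clock: 31.75
eef_pos: [0.4868, -0.0506, 0.2077]
tcp_rot: [1.0, -0.001, -0.001, -0.0]
ft_force: [1.2, -0.5, 1.1]
gripper_width: -0.0
grip_force: 0.0
```

Run:
```python
from h import *
print(r.finger_overhang)
delta(R.from_quat([1,0,0,0]),np.array([.487,-.0485,.068+.073+.01]))
```

```text
0.0726
clock 31.75 q [ 0.65  0.41 -0.72  2.02  0.36  0.84 -1.84] marg 0.4 eef [ 0.4868 -0.0506  0.2077]
shift frac [ 0.0023 -0.0139  0.3781] turn frac [-0.0003  0.0013 -0.0014]
```

>>> send_rows(moves=[[[0, -0.014, 0.19], [0, 0, 0], -1], [[0, 0, 0.19], [0, 0, 0], -1], [[0, 0, 0.05], [0, 0, 0], -1], [[0, 0, 0.03], [0, 0, 0], -1], [[0, 0, 0.03], [0, 0, 0], -1], [[0, 0, 0.02], [0, 0, 0], -1], [[0, 0, 0], [0, 0, 0], -1], [[0, 0, 0], [0, 0, 0], -1]])

```text
clock: 32.75
eef_pos: [0.4863, -0.0485, 0.1374]
tcp_rot: [1.0, -0.0, -0.001, 0.004]
ft_force: [-25.6, -0.3, 75.8]
gripper_width: -0.003
grip_force: 38.0
```

The force shows the key has bottomed out. I'll ease off and retreat.

>>> send_rows(moves=[[[0, 0, -0.02], [0, 0, 0], -1], [[0, 0, -0.05], [0, 0, 0], -1], [[0, 0, -0.2], [0, 0, 0], -1], [[0, 0, -0.35], [0, 0, 0], -1], [[0, 0, -0.35], [0, 0, 0], -1], [[0, 0, -0.2], [0, 0, 0], -1], [[0, 0, 0], [0, 0, 0], -1], [[0, 0, 0], [0, 0, 0], -1]])

```text
clock: 33.75
eef_pos: [0.4861, -0.0485, 0.3058]
tcp_rot: [1.0, -0.001, -0.001, 0.0]
ft_force: [-0.2, 0.3, -0.1]
gripper_width: 0.001
grip_force: 0.0
```

Run:
```python
from h import *
a=cv2.imread("pics/g7.png");s=cv2.cvtColor(grab_frame("scene"),4)
s=np.clip(cv2.resize(s[90:290,160:480],None,fx=1.25,fy=1.25)*1.6,0,255)
df=cv2.GaussianBlur(np.abs(s-a[:,:400].astype(float)).max(2),(5,5),0)
for n,(u,v) in dict(weight=(33,152),beaker=(104,100),bowl=(200,175),spare=(362,140),spool=(357,210)).items():print(n,df[v-20:v+20,max(u-20,0):u+20].mean().round(1))
print(df.mean(),get_obs()["eef_pos"],get_obs()["ft_force"])
```

```text
weight 9.4
beaker 19.0
bowl 16.0
spare 5.9
spool 6.5
14.427817062500004 [ 0.4858 -0.0484  0.3052] [-0.4575  0.4891 -0.8418]
```

I'll verify the key's travel with one gentle second press, watching where contact starts.

>>> send_rows(moves=[[[0, 0, 0.35], [0, 0, 0], -1], [[0, 0, 0.35], [0, 0, 0], -1], [[0, 0, 0.33], [0, 0, 0], -1], [[0, 0, 0.03], [0, 0, 0], -1], [[0, 0, 0], [0, 0, 0], -1], [[0, 0, 0], [0, 0, 0], -1]])

```text
clock: 34.55
eef_pos: [0.4869, -0.0483, 0.1483]
tcp_rot: [1.0, -0.0, -0.0, 0.0]
ft_force: [-0.3, 0.3, -0.8]
gripper_width: 0.006
grip_force: 0.0
```

>>> send_rows(moves=[[[0, 0, 0.01], [0, 0, 0], -1], [[0, 0, 0], [0, 0, 0], -1], [[0, 0, 0], [0, 0, 0], -1]])

```text
clock: 34.92
eef_pos: [0.4858, -0.0485, 0.1455]
tcp_rot: [1.0, -0.0, -0.002, 0.0]
ft_force: [-1.0, -0.2, 0.3]
gripper_width: -0.0
grip_force: 0.0
```

>>> send_rows(moves=[[[0, 0, 0.01], [0, 0, 0], -1], [[0, 0, 0], [0, 0, 0], -1], [[0, 0, 0], [0, 0, 0], -1]])

```text
clock: 35.3
eef_pos: [0.4858, -0.0485, 0.1437]
tcp_rot: [1.0, -0.0, -0.002, 0.0]
ft_force: [-0.0, -0.4, 2.8]
gripper_width: 0.0
grip_force: 1.0
```

>>> send_rows(moves=[[[0, 0, 0.01], [0, 0, 0], -1], [[0, 0, 0], [0, 0, 0], -1], [[0, 0, 0], [0, 0, 0], -1]])

```text
clock: 35.67
eef_pos: [0.4858, -0.0484, 0.1422]
tcp_rot: [1.0, -0.0, -0.002, 0.0]
ft_force: [1.0, -0.6, 3.0]
gripper_width: 0.003
grip_force: 1.4
```

>>> send_rows(moves=[[[0, 0, 0.01], [0, 0, 0], -1], [[0, 0, 0], [0, 0, 0], -1], [[0, 0, 0], [0, 0, 0], -1]])

```text
clock: 36.05
eef_pos: [0.4858, -0.0484, 0.1407]
tcp_rot: [1.0, -0.0, -0.002, 0.0]
ft_force: [0.6, -1.5, 4.7]
gripper_width: -0.0
grip_force: 1.8
```

>>> send_rows(moves=[[[0, 0, 0.01], [0, 0, 0], -1], [[0, 0, 0], [0, 0, 0], -1], [[0, 0, 0], [0, 0, 0], -1]])

```text
clock: 36.42
eef_pos: [0.4858, -0.0484, 0.1392]
tcp_rot: [1.0, -0.0, -0.002, 0.0]
ft_force: [1.5, -1.5, 5.2]
gripper_width: 0.004
grip_force: 2.3
```

>>> send_rows(moves=[[[0, 0, 0.01], [0, 0, 0], -1], [[0, 0, 0], [0, 0, 0], -1], [[0, 0, 0], [0, 0, 0], -1]])

```text
clock: 36.8
eef_pos: [0.4858, -0.0484, 0.1385]
tcp_rot: [1.0, -0.0, -0.002, 0.001]
ft_force: [-1.3, -1.2, 15.2]
gripper_width: 0.003
grip_force: 7.7
```

Contact began at about 0.1445 m and the hard stop came at about 0.1386 m, so the key made its full ~6 mm of travel. Retreat and hand in.

>>> send_rows(moves=[[[0, 0, -0.05], [0, 0, 0], -1], [[0, 0, -0.2], [0, 0, 0], -1], [[0, 0, -0.35], [0, 0, 0], -1], [[0, 0, -0.3], [0, 0, 0], -1], [[0, 0, 0], [0, 0, 0], -1], [[0, 0, 0], [0, 0, 0], -1], [[0, 0, 0], [0, 0, 0], -1]])

```text
clock: 37.67
eef_pos: [0.4848, -0.0483, 0.2709]
tcp_rot: [1.0, -0.0, -0.004, -0.0]
ft_force: [0.4, 0.2, 0.6]
gripper_width: -0.0
grip_force: 0.0
```

```bash
python3 -c "
from workcell import *
print(job_done())"
```

```text
the job is handed in; nothing more can be done
None
```

The job is handed in at 37.7 s: the weight stands on the pad, all seven balls are in the bowl, the beaker is back upright on the bench, and the key was pressed through its full travel (twice, the second time to confirm); no verdict came back.

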